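# Turn a tin's label to the reader and wind the reader up to it

### The arm

A 6-joint arm with a two-finger parallel gripper is mounted at the origin on a cart in front of the work surface, level with it; the furniture and walls round the work are solid. World frame = base frame: x ahead of the robot, y to its left, z up, the work surface at z = 0. Lengths are in mm, angles in rad, forces in N, time in s.
With the tool pointing down it reaches from about 350 to 975 mm from the base axis. Payload 7.1 kg.
Tool frame: the origin (TCP) lies midway between the tips of the shut fingers; the grasp point (between the pads) lies 19 mm behind it (ctrl.grip_point_offset is the distance from the TCP to the grasp point, in mm); z points along the fingers, y is the line along which they close (so a half turn about z gives the same grasp; the last joint's range is limited). The gripper opens to 88 mm and grips with 3 to 60 N. Pads are 20 mm wide; open, the fingers measure 115 mm over their backs; the gripper's body (75 mm by 178 mm) begins 61 mm behind the grasp point.
Start: joints at [1.132, 0.423, 1.63, -0, 1.089, -0.019], TCP at [254.704, 570.728, 222.675] pointing down, gripper open.
Joint ranges: [-3, 3], [-0.9, 2.11], [0.09, 2.58], [-1.31, 4.45], [0.11, 2.69], [-2.54, 2.54]. Speed limits (rad/s): [2.39, 2.39, 3.01, 3.14, 3.14, 3.14].

### API

Orientations are given as a rotation vector (axis times angle).
In Python, from workcell import get_obs, optics, close_job, spotter, ctrl gives the robot as it stands. The module is installed in compiled form; this text tells all that it offers.
- The arm moves only by the tool move_arm, never from a script. Its argument "rows" is a list of rows, each a list of 5 numbers: the shift along the tool's x, y, z in cm, then the turn about the tool's z in degrees, then the opening in per cent of the stroke, from 0 (shut) to 100 (fully open). A call has 1 to 10 rows; each row shifts and turns the commanded pose from where the row before left it, along the tool's axes as they then stand; what a row does not reach is not made up. A row lasts 1/8 s, in which the tool goes at most 62.5 mm and 10.7 degrees, less where a joint would pass 70% of its speed; a pose out of reach is approached as far as the arm can. A call with a gripper value outside its range is refused whole. The fingers move at their own pace and stop on an object; the grip force is fixed at half the most. Time passes only in rows, so rows that do not move let the fingers close. It gives the time, the measured TCP pose, the force, the opening and the grip force at its end, in the units of the state.
- get_obs(): the state, without advancing time (a new reading comes with each control period).
- optics.get_image(name): name is "scene" or "top"; returns the picture (480x640x3 uint8, blue, green, red); there is no depth.
- optics.calibration(name): a dict with "camera_matrix" (3x3 intrinsics, pixels), "distortion" ([k1, k2, p1, p2, k3] as OpenCV has them; the pictures are not rectified), "xyz" and "orientation" of the camera in the world. Camera axes: x right, y down, z forward; pixel columns grow to the right and rows downward; lengths in mm; the calibration is good to about 2 mm. A picture is of the moment at which its call begins. calibration takes no time and is no camera call.
- close_job(): hands the job in; it is judged then, once.
Trained networks look in the newest picture that a camera, given by its name, has taken for a name from the list of things; names that differ only in an ending like _2 or _b are one class to them, and where a whole thing is asked for, a point or a joint stands for the part that bears it (a point fixed in the world has none). Each returns a list of dicts, best first, with "conf" (0 to 1); they miss things now and then, are a little off and sometimes report something else, mostly with a low value. They report only what shows in the picture. A call takes as long as a camera call. They do not tell look-alikes from the thing itself.
- spotter.find_in(camera, label): "point" ([column, row] in pixels, amid what is visible of it).
- spotter.regions_of(camera, label): "region" (480x640 bool, what is visible of it) and "point" ([column, row] in pixels, amid what is visible of it).
The state is a dict: "t": time; "qpos": joint angles; "qvel": joint speeds; "joint_torque": joint torques, N m; "ee_pos": TCP position; "orientation": TCP orientation; "ft_force": force on the tool from outside, world axes, zero at the start; "moment": the same for the moment, N m; "width": finger opening in mm; "grasp_force": force on a finger pad.
Only numpy, scipy, OpenCV 4.12 (cv2) and the standard library are available. Lean on these libraries where they do the work, as an engineer would, in place of code of your own. Each camera call takes 0.05 s, during which the arm holds its last target. There are 200 camera calls.

### The job

The tin on the label reader's round rest has its label turned the wrong way. First turn it so that the label squarely faces the reader's window, leaving it standing in the middle of the rest; then let go of it and bring the reader forward (the knob on its carriage winds it along) until the pointer on the carriage stands level with the index mark on the base. Do not tip the tin over, and leave the other things on the table where they are.

Things in the scene. Friction and masses are not known exactly. Their poses are not given: they have to be found in the camera images.
- reader_base: Base plate of the label reader, 110 x 330 x 12 mm, painted grey, fixed to the table. Origin at the centre of its underside (z = 0, table top), z up. Its y axis is the long way: the round rest is at the +y end, the carriage slides along y behind it and moves to +y as it is wound forward. The -x long side is nearer to the robot.
- rest_centre (a point): Centre of the top of the round black rubber rest (80 mm across) on which the tin stands; 105 mm from the base's centre along its +y and 16 mm above the table. Axes as the base's.
- tin_centre (a point): Centre, half-way up, of a plain metal tin, 56 mm in diameter, 80 mm tall, 0.18 to 0.35 kg, loose, standing on the rest. Its x axis points from the tin's axis out through the middle of the label, z up: with the label facing the reader, x points along the base's -y. A low dark ridge (20 x 6 mm, 3 mm high) on the lid points from the middle towards the label side.
- tin_label (a point): Middle of the paper label on the tin's side (28 mm out from the tin's axis along the tin's x, half-way up). White label with upright black bars, 42 mm wide round the tin, 46 mm tall; the rest of the tin is bare metal.
- reader_window (a point): Centre of the dark window in the front (+y) face of the reader head on the carriage's front end. Head 72 mm wide, 36 mm deep, top 90 mm above the table; carriage block 76 mm wide, 140 mm long from the window face backward, top 45 mm above the table. With the pointer at the mark the window stands about 14 mm from a centred tin. Axes as the base's.
- knob_grip (a point): Grip point of the black feed knob on the carriage, 105 mm behind the window end: on its upright axis, 74 mm above the table. Grip: an upright bar 12 mm thick, 40 mm long, from 51 to 84 mm above the table, on a 42 mm disc. Frame turns with the knob: x along the bar, y across it, z up. The knob shifts along the base's +y by 14 mm per radian turned; stiff (0.10 N m), stays where left.
- feed_knob (a joint): Angle of the knob, rad. Grows as the knob is turned clockwise seen from above, which drives the carriage forward (0.014 m of travel per rad) through a rack and pinion; 0 is fully back, the carriage stops at 5.0; the pointer reaches the index mark near 4.29. Starts between 0.4 and 2.0.
- pointer_tip (a point): Tip of the steel pointer on the robot-side (-x) flank of the carriage, 70 mm behind the window end, 16 mm above the table; its black line lies across the travel. Axes as the base's.
- index_mark (a point): Inner end of the one black index line on the base, at the robot-side (-x) edge of its top. The pointer is level with it when both have the same y in the base's frame. Axes as the base's.
- glue_bottle: Bystander: white squeeze bottle, 53 mm across, 155 mm tall, loose. Origin at the centre of its underside.
- reel_natural: Bystander: wooden reel of pale thread, 35 mm across, 44 mm tall, loose. Origin at the centre of its underside.
- reel_red: Bystander: wooden reel of red thread, 35 mm across, 44 mm tall, loose. Origin at the centre of its underside.
- beeswax: Bystander: cake of beeswax, 38 x 52 x 18 mm, loose. Origin at the centre of its underside.
- brass_weight: Bystander: square brass weight with a small knob, 50 x 50 x 42 mm, loose. Origin at the centre of its underside.
- masking_tape: Bystander: roll of masking tape lying flat, 88 mm across, 24 mm tall, loose. Origin at the centre of its underside.
Not all that is in view belongs to the job. Leave any orange or red look-alike of the part that bears tin_centre alone.

How it is judged:
By the outcome, as a careful person would: the job done as asked, in the order asked, and still so for the second after the job is handed in, with the robot touching nothing.
It also fails if it takes over 72 s, if anything falls off the work surface, if the arm or the gripper's body presses on something with over 40 N, if the wrist force passes 120 N, or if a joint passes its speed limit or range.

## Working session

There is one attempt and no reset: what is moved stays moved. The work goes in short steps, Python scripts to look and compute and a tool call to move; the robot and the scene stay as the last step left them, time stands still between calls to the robot, and variables do not carry over. Pictures are saved under pics/ and viewed, at most 10 in all, crops included, and the job is handed in when it is done.

Besides the shell and the picture viewer there is one more tool, called by a JSON object that holds its "method" and its "body". move_arm: Moves the arm, as the interface text tells. Its arguments: {"type":"object","properties":{"rows":{"type":"array","items":{"type":"array","items":{"type":"number"}}}},"required":["rows"]}

```bash
mkdir -p pics; ls
python3 - <<'E'
from workcell import get_obs, optics, spotter
import cv2
o=get_obs();print(o['t'],o['ee_pos'],o['orientation'],o['width'])
for n in("scene","top"):
    im=optics.get_image(n);cv2.imwrite(f'pics/{n}0.png',im)
    c=optics.calibration(n);print(n,c)
    for l in("tin_centre","tin_label","knob_grip","pointer_tip","index_mark","reader_window","rest_centre","reader_base"):
        print(l,[(round(d['conf'],2),[round(float(v)) for v in d['point']]) for d in spotter.find_in(n,l)][:4])
E
```

```text
pics
0.0 [254.47950624 570.23412118 221.91004184] [-6.54563055e-01 -3.07228642e+00  2.34028770e-03] 88.10943044430928
scene {'camera_matrix': array([[440.77320003,   0.        , 322.48184191],
       [  0.        , 440.77320003, 245.35468536],
       [  0.        ,   0.        ,   1.        ]]), 'distortion': array([0.03495264, 0.        , 0.        , 0.        , 0.        ]), 'xyz': array([ 142.38527904, -679.54365262,  951.34655254]), 'orientation': array([-2.37644889,  0.72378949, -0.27423902])}
tin_centre [(0.92, [308, 267]), (0.79, [270, 215]), (0.79, [235, 221])]
tin_label [(0.94, [308, 263]), (0.72, [274, 214]), (0.64, [238, 224]), (0.45, [203, 172])]
knob_grip [(0.74, [364, 312])]
pointer_tip [(0.78, [346, 306])]
index_mark [(0.97, [347, 310])]
reader_window [(0.66, [347, 306])]
rest_centre [(0.72, [343, 312]), (0.41, [345, 308])]
reader_base [(0.92, [344, 310])]
top {'camera_matrix': array([[444.75801872,   0.        , 320.70624847],
       [  0.        , 444.75801872, 233.54679537],
       [  0.        ,   0.        ,   1.        ]]), 'distortion': array([-0.11180338,  0.        ,  0.        ,  0.        ,  0.        ]), 'xyz': array([ 272.23918468,  -73.21165109, 1348.49020575]), 'orientation': array([-2.0326644 ,  2.20138571, -0.23025811])}
tin_centre [(0.77, [256, 253]), (0.72, [252, 284]), (0.61, [334, 254])]
tin_label [(0.92, [259, 253]), (0.7, [249, 283]), (0.56, [327, 252])]
knob_grip [(0.43, [390, 233])]
pointer_tip [(0.68, [375, 241])]
index_mark [(0.95, [367, 244])]
reader_window [(0.91, [378, 243])]
rest_centre [(0.72, [366, 244])]
reader_base [(0.94, [367, 247])]
```

View pics/scene0.png

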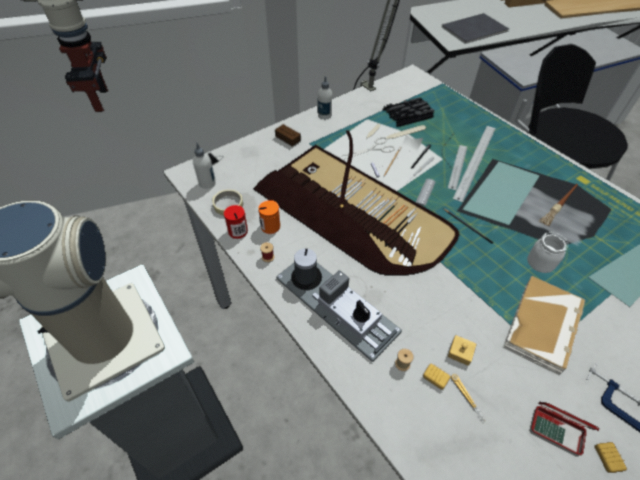

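View pics/top0.png

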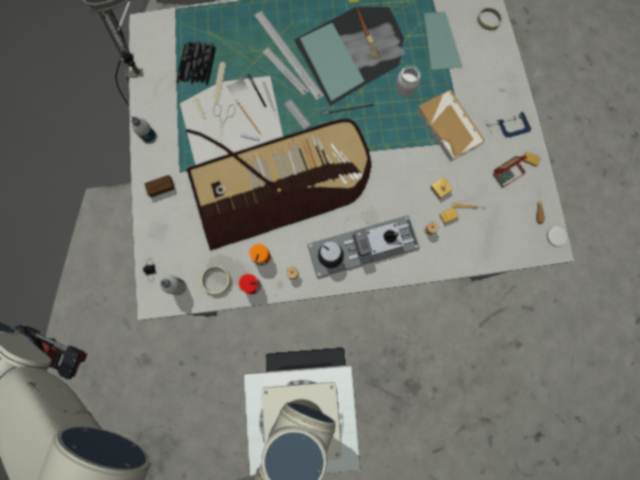

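The tin could be taken for any of three things. In the scene picture they are bare metal at (305,262), orange at (270,215) and red at (235,221). In the top picture they are at (331,254), (259,253) and (249,283). I choose the bare metal one on the black rest, and check it in a close crop.

```bash
cat > h.py <<'E'
import numpy as np, cv2
from scipy.spatial.transform import Rotation as R
from workcell import get_obs, optics, spotter
def cam(n):
    c=optics.calibration(n);return c['camera_matrix'],c['distortion'],R.from_rotvec(c['orientation']).as_matrix(),c['xyz']
def px2w(n,p,z):
    K,D,Rm,t=cam(n);u=cv2.undistortPoints(np.array([[p]],float),K,D)[0,0]
    d=Rm@np.array([u[0],u[1],1]);return t+d*(z-t[2])/d[2]
def w2px(n,P):
    K,D,Rm,t=cam(n);P=np.atleast_2d(P).astype(float)
    return cv2.projectPoints((P-t)@Rm,np.zeros(3),np.zeros(3),K,D)[0][:,0]
def crop(im,x,y,w,h,s): return cv2.resize(im[y:y+h,x:x+w],None,fx=s,fy=s,interpolation=cv2.INTER_CUBIC)
E
python3 - <<'E'
from h import *
a=cv2.imread('pics/scene0.png');b=cv2.imread('pics/top0.png')
cv2.imwrite('pics/c1.png',np.vstack([crop(a,270,240,140,124,5)[:, :700][:340] if 0 else cv2.resize(a[240:364,270:410],(560,496)) ]))
cv2.imwrite('pics/c2.png',crop(b,300,210,125,75,6))
E
```

```text
(no output)
```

View pics/c2.png

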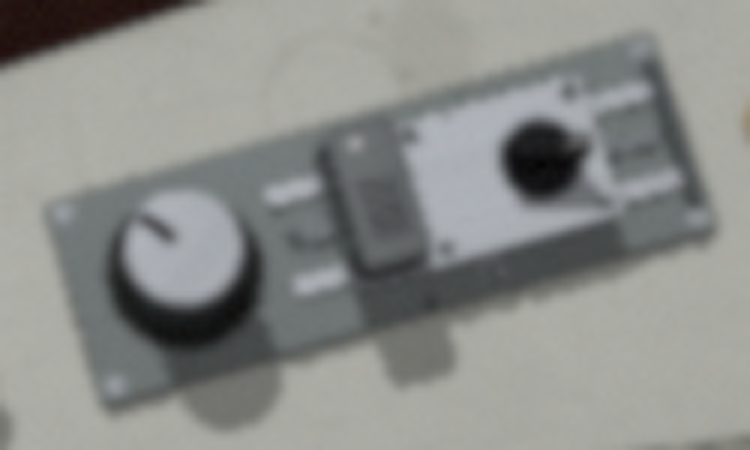

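View pics/c1.png

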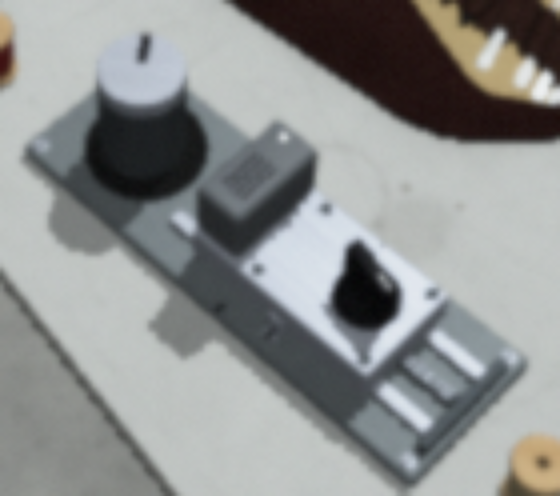

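The bare tin stands on the black rest, with its ridge at crop 2 (155,225). The base corners are visible at crop 2 (45,208), (110,408), (718,235) and (650,38). The black knob bar is at crop 2 (540,158) and crop 1 (368,268). Next I fit the base pose.

```bash
cat >> h.py <<'E'
T=lambda p:((p[0]+.5)/6-.5+300,(p[1]+.5)/6-.5+210)
S=lambda p:((p[0]+.5)/4-.5+270,(p[1]+.5)/4-.5+240)
def b2w(B,P):
    c,s=np.cos(B[2]),np.sin(B[2]);P=np.atleast_2d(P);return np.c_[B[0]+c*P[:,0]-s*P[:,1],B[1]+s*P[:,0]+c*P[:,1],P[:,2]]
def w2b(B,p): 
    c,s=np.cos(B[2]),np.sin(B[2]);d=np.array(p)-[B[0],B[1],0];return np.array([c*d[0]+s*d[1],-s*d[0]+c*d[1],d[2]])
E
python3 - <<'E'
from h import *
from scipy.optimize import least_squares
tc=[T(p) for p in[(45,208),(110,408),(718,235),(650,38)]]
for p in tc: print(px2w('top',p,12).round(1))
sc=[S(p) for p in[(28,152),(410,483),(524,362)]]
for p in sc: print(px2w('scene',p,12).round(1))
m=np.array([[55,165,12],[-55,165,12],[-55,-165,12],[55,-165,12]])
f=lambda B,sep=0:np.r_[(w2px('top',b2w(B,m))-tc).ravel()*(sep!=2),(w2px('scene',b2w(B,m[1:]))-sc).ravel()*(sep!=1)]
for sep in(0,1,2):
    r=least_squares(f,[400,0,0.2],args=(sep,),x_scale=[100,100,1]);print(r.x.round(3),r.fun.round(1))
    if sep==0:B=r.x
np.save('B.npy',B)
q=lambda n,p,z:w2b(B,px2w(n,p,z)).round(1)
print('tin lid top',q('top',T((184,247)),96),'scene',q('scene',S((142,74)),96))
print('ridge top',q('top',T((138,212)),99),q('top',T((177,242)),99),'scene',q('scene',S((147,34)),99),q('scene',S((143,60)),99))
print('knob disc/bar top',q('top',T((540,158)),51),'bar ends',q('top',T((520,160)),84),q('top',T((582,145)),84),'scene',q('scene',S((356,246)),84),q('scene',S((388,272)),84))
print('pointer/idx',q('scene',S((218,308)),16),q('scene',S((270,325)),12),q('top',T((430,302)),12),q('top',T((500,272)),16))
print('window edge top',q('top',T((320,140)),90),q('top',T((362,272)),90))
E
```

```text
[519.1 -56.   12. ]
[414.8 -80.9  12. ]
[ 477.7 -397.7   12. ]
[ 583.5 -375.1   12. ]
[419.6 -84.8  12. ]
[ 484.3 -399.7   12. ]
[ 587.7 -377.5   12. ]
[ 5.01756e+02 -2.28409e+02  2.03000e-01] [-0.2 -1.  -1.   0.1  1.  -1.2  1.  -1.8 -3.  -1.  -0.7  1.2  0.8  0.2]
[ 4.98908e+02 -2.27553e+02  2.00000e-01] [-0.4 -0.2 -1.3  1.   0.8 -0.1  0.9 -0.8 -0.  -0.  -0.   0.  -0.   0. ]
[ 5.04506e+02 -2.28791e+02  1.98000e-01] [-0.  -0.  -0.  -0.   0.  -0.   0.  -0.  -1.9 -1.6  0.1  0.9  1.7  0. ]
tin lid top [ -0.2 109.1  96. ] scene [  0.7 103.7  96. ]
ridge top [ 21.6 125.6  99. ] [  2.6 111.8  99. ] scene [ 22.9 122.   99. ] [  7.  109.3  99. ]
knob disc/bar top [  0.3 -77.   51. ] bar ends [ -2.9 -60.4  84. ] [ -4.3 -91.7  84. ] scene [  6.9 -65.1  84. ] [  6.7 -89.3  84. ]
pointer/idx [-49.2 -10.8  16. ] [-33.8 -39.5  12. ] [-49.1  -8.6  12. ] [-44.9 -46.7  16. ]
window edge top [32.6 30.9 90. ] [-34.6  30.4  90. ]
```

```bash
cat >> h.py <<'E'
def plan(tgt,yaw=None):
    o=get_obs();M=R.from_rotvec(o['orientation']).as_matrix();p=np.array(o['ee_pos'])
    y=np.degrees(np.arctan2(M[1,1],M[0,1]));d=M.T@(np.array(tgt)-p)/10
    print('t %.2f p'%o['t'],p.round(1),'yawY %.1f'%y,'tilt',M[:,2].round(3),'q',np.round(o['qpos'],2),'F',np.round(o['ft_force'],1),'w %.1f'%o['width'],'gf %.1f'%o['grasp_force'])
    print('tool shift cm',d.round(2),'turn cw', None if yaw is None else round(y-yaw,1))
def tri(a,b):
    A=[];r=[]
    for n,p in(('scene',a),('top',b)):
        t=cam(n)[3];d=px2w(n,p,0)-t;d/=np.linalg.norm(d);P=np.eye(3)-np.outer(d,d);A.append(P);r.append(P@t)
    return np.linalg.solve(sum(A),sum(r))
E
python3 - <<'E'
from h import *
B=np.load('B.npy')
print('mast',tri((350,130),(188,132)),tri((343,203),(278,190)))
for p in[(210,248),(190,170),(370,170),(360,190)]:print(px2w('top',p,60).round())
print('bottles',px2w('top',(170,280),155).round(),'red',px2w('top',(249,283),80).round(),'or',px2w('top',(259,253),80).round())
print('tin tri', w2b(B,tri(S((142,72)),T((184,246)))),'lid')
tin=b2w(B,[[0,105,0]])[0];print(tin)
plan([tin[0],tin[1],200],37+np.degrees(B[2]))
plan([380,200,260])
E
```

```text
mast [926.72948821 300.25919168  21.51827242] [696.08856168  18.15750546  39.48955733]
[522. 231.  60.]
[771. 287.  60.]
[ 725. -266.   60.]
[ 664. -229.   60.]
bottles [423. 321. 155.] red [407. 117.  80.] or [492.  84.  80.]
tin tri [  2.37410303 107.81213912  91.77828097] lid
[ 480.59298597 -125.56401368    0.        ]
t 0.90 p [254.7 570.7 222.7] yawY 65.9 tilt [ 0.  0. -1.] q [ 1.13  0.42  1.63 -0.    1.09 -0.02] F [0.  0.5 0.4] w 87.3 gf 0.0
tool shift cm [-49.01 -54.38   2.27] turn cw 17.3
t 0.90 p [254.7 570.7 222.7] yawY 65.9 tilt [ 0.  0. -1.] q [ 1.13  0.42  1.63 -0.    1.09 -0.02] F [0.  0.5 0.4] w 87.3 gf 0.0
tool shift cm [-26.55 -28.75  -3.73] turn cw None
```

{"method": "move_arm", "body": {"rows": [[-3.5,-3.9,0,0,100],[-3.5,-3.9,0,0,100],[-3.5,-3.9,0,0,100],[-3.5,-3.9,0,0,100],[-3.5,-3.9,0,0,100],[-3.5,-3.9,0,0,100],[-3.5,-3.9,0,0,100],[-3.5,-3.9,0,0,100],[-3.5,-3.9,0,0,100],[-3.5,-3.9,0,0,100]]}}

```text
t: 2.15
ee_pos: [415.9, 70.3, 223.0]
orientation: [0.654, 3.072, 0.001]
ft_force: [0.9, 0.8, 0.8]
width: 87.6
grasp_force: 0.0
```

{"method": "move_arm", "body": {"rows": [[-3.5,-3.9,0,0,100],[-3.5,-3.9,0,0,100],[-3.5,-3.9,0,0,100],[-3.5,-3.7,1,0,100],[0,0,1,8,100],[0,0,0,9.3,100]]}}

```text
t: 2.9
ee_pos: [480.0, -126.5, 201.8]
orientation: [-1.119, -2.934, 0.0]
ft_force: [-0.2, 0.5, -0.3]
width: 88.1
grasp_force: 0.0
```

Run:
```python
from h import *
plan([480.6,-125.6,45],48.6)
for n in('scene','top'):cv2.imwrite(f'pics/{n}1.png',optics.get_image(n))
a=cv2.imread('pics/scene1.png');b=cv2.imread('pics/top1.png')
cv2.imwrite('pics/d1.png',np.hstack([cv2.resize(a[200:340,240:360],(360,420)),cv2.resize(b[190:290,280:380],(420,420))]))
```

```text
t 2.90 p [ 480.  -126.5  201.8] yawY 48.3 tilt [-0.002  0.    -1.   ] q [-0.28  0.26  1.93  0.    0.95 -1.12] F [-0.2  0.5 -0.3] w 88.1 gf 0.0
tool shift cm [-1.000e-02  1.200e-01  1.568e+01] turn cw -0.3
```

View pics/d1.png

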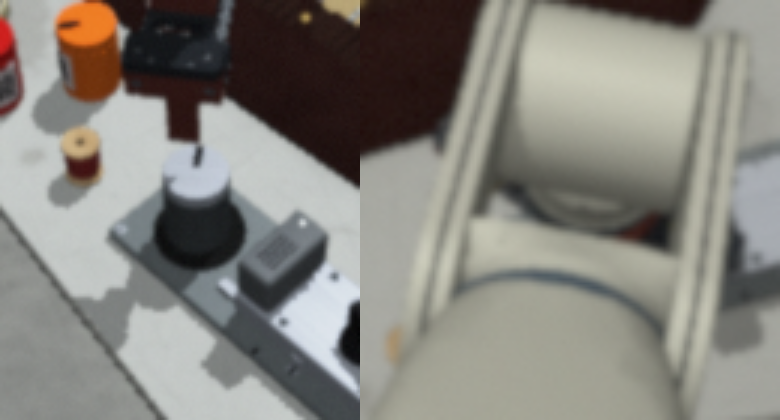

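The scene view shows the finger just above and in line with the tin, with the ridge at (197,157). The arm blocks the top view. I descend and then close.

{"method": "move_arm", "body": {"rows": [[0,0.1,3.5,0,100],[0,0,3.5,0,100],[0,0,3.5,0,100],[0,0,3,0,100],[0,0,2.2,0,100],[0,0,0,0,100]]}}

```text
t: 3.75
ee_pos: [480.2, -124.6, 44.6]
orientation: [-1.104, -2.938, 0.0]
ft_force: [0.4, -0.1, 0.3]
width: 87.8
grasp_force: 0.0
```

Run:
```python
from h import *
plan([480.6,-125.6,45],48.6)
a=optics.get_image('scene');cv2.imwrite('pics/scene2.png',a)
cv2.imwrite('pics/d2.png',cv2.resize(a[200:320,250:370],(600,600),interpolation=cv2.INTER_CUBIC))
B=np.load('B.npy')
```

```text
t 3.75 p [ 480.2 -124.6   44.6] yawY 48.8 tilt [-0.003  0.001 -1.   ] q [-0.28  0.53  2.01 -0.    0.61 -1.13] F [ 0.4 -0.1  0.3] w 87.8 gf 0.0
tool shift cm [-0.1  -0.05 -0.04] turn cw 0.2
```

View pics/d2.png

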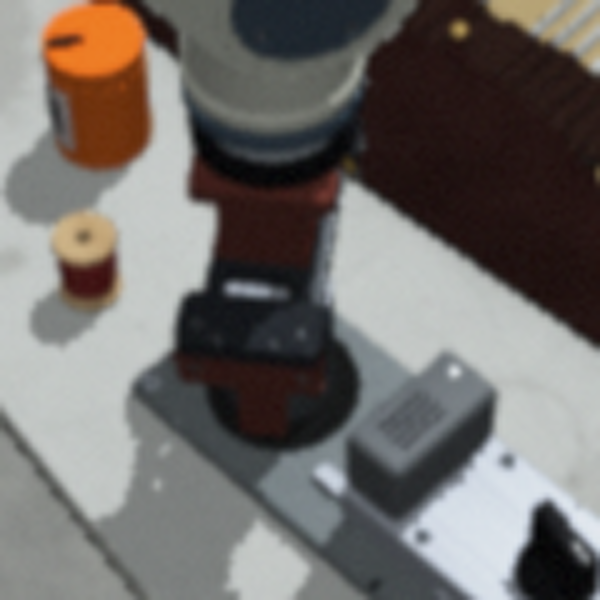

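Run:
```python
from h import *
B=np.load('B.npy')
a=np.radians(48.8);p=np.array([480.2,-124.6,44.6])
for r in(44,57):print('near tip px',w2px('scene',p-r*np.array([np.cos(a),np.sin(a),0])))
ang=np.linspace(0,6.28,73);c=b2w(B,np.c_[40*np.cos(ang),105+40*np.sin(ang),16+0*ang]);q=w2px('scene',c)
print('rest px',q.min(0),q.max(0),'crop',(q.min(0)-[250,200])*5,(q.max(0)-[250,200])*5)
```

```text
near tip px [[301.92120211 284.54125211]]
near tip px [[301.11369437 288.94793253]]
rest px [289.52179565 264.24509812] [320.62696626 289.87489777] crop [197.60897827 321.22549062] [353.13483131 449.37448884]
```

The finger and the rest are both about 1.6 px right of where the model puts them. That is the same camera bias for both, so the gripper is well aligned with the rest. I close.

{"method": "move_arm", "body": {"rows": [[0,0,0,0,60],[0,0,0,0,50],[0,0,0,0,40],[0,0,0,0,40],[0,0,0,0,40],[0,0,0,0,40]]}}

```text
t: 4.55
ee_pos: [481.8, -125.0, 46.3]
orientation: [1.109, 2.938, 0.001]
ft_force: [1.1, 2.6, 6.3]
width: 56.1
grasp_force: 30.0
```

{"method": "move_arm", "body": {"rows": [[0,0,0,5,40],[0,0,0,10,40],[0,0,0,10,40],[0,0,0,10,40],[0,0,0,10,40],[0,0,0,10,40],[0,0,0,10,40],[0,0,0,10,40],[0,0,0,10,40],[0,0,0,10,40]]}}

```text
t: 5.8
ee_pos: [481.3, -125.3, 46.3]
orientation: [2.919, 1.16, 0.0]
ft_force: [-0.6, -0.8, 8.3]
width: 55.5
grasp_force: 30.0
```

{"method": "move_arm", "body": {"rows": [[0,0,0,10,40],[0,0,0,10,40],[0,0,0,8,40],[0,0,0,4,40],[0,0,0,0,40],[0,0,0,0,40]]}}

```text
t: 6.55
ee_pos: [481.4, -125.2, 46.3]
orientation: [3.125, 0.319, 0.001]
ft_force: [-1.7, 0.5, 8.4]
width: 56.3
grasp_force: 30.0
```

Run:
```python
from h import *
plan([480.6,-125.6,45],-78.4)
```

```text
t 6.55 p [ 481.4 -125.2   46.3] yawY -78.4 tilt [ 0.001 -0.    -1.   ] q [-0.28  0.53  2.01 -0.    0.61  1.09] F [-1.7  0.5  8.4] w 56.3 gf 30.0
tool shift cm [-0.08  0.02  0.13] turn cw 0.0
```

{"method": "move_arm", "body": {"rows": [[0,0,0,0,70],[0,0,0,0,80],[0,0,0,0,100],[0,0,0,0,100],[0,0,-1.5,0,100],[0,0,-3.5,0,100],[0,0,-4,0,100],[0,0,-4,0,100],[0,0,-2,0,100]]}}

```text
t: 7.68
ee_pos: [482.0, -125.2, 199.0]
orientation: [3.124, 0.319, 0.006]
ft_force: [1.0, 1.6, -0.2]
width: 87.7
grasp_force: 0.0
```

Run:
```python
from h import *
B=np.load('B.npy');k=b2w(B,[[0,-77,0]])[0];print(k)
plan([k[0]-60,k[1]-80,200],11.6)
```

```text
[ 517.27631069 -303.82879901    0.        ]
t 7.67 p [ 482.  -125.2  199. ] yawY -78.4 tilt [ 0.004 -0.001 -1.   ] q [-0.28  0.27  1.93 -0.    0.94  1.09] F [ 1.   1.6 -0.2] w 87.7 gf 0.0
tool shift cm [-7.64 24.83 -0.08] turn cw -90.0
```

{"method": "move_arm", "body": {"rows": [[-1.5,5,0,0,100],[-1.5,5,0,0,100],[-1.5,5,0,0,100],[-1.5,5,0,0,100],[-1.6,4.8,0,0,100],[0,0,0,-10,100],[0,0,0,-10,100],[0,0,0,-10,100],[0,0,0,-10,100],[0,0,0,-10,100]]}}

```text
t: 8.93
ee_pos: [456.7, -383.2, 196.8]
orientation: [2.693, 1.617, 0.0]
ft_force: [-0.4, -0.1, -0.6]
width: 87.6
grasp_force: 0.0
```

{"method": "move_arm", "body": {"rows": [[0,0,0,-10,100],[0,0,0,-10,100],[0,0,0,-10,100],[0,0,0,-10,100]]}}

```text
t: 9.43
ee_pos: [456.6, -383.2, 196.8]
orientation: [1.977, 2.441, -0.0]
ft_force: [0.5, -0.3, 0.9]
width: 88.1
grasp_force: 0.0
```

Run:
```python
from h import *
plan([500,-300,200],11.6)
for n in('scene','top'):cv2.imwrite(f'pics/{n}3.png',optics.get_image(n))
a=cv2.imread('pics/scene3.png');b=cv2.imread('pics/top3.png')
cv2.imwrite('pics/d3.png',np.hstack([cv2.resize(a[235:310,270:345],(400,600)[:1]*2,interpolation=cv2.INTER_CUBIC),cv2.resize(b[220:284,300:364],(400,400),interpolation=cv2.INTER_CUBIC)]))
```

```text
t 9.43 p [ 456.6 -383.2  196.8] yawY 12.0 tilt [ 0. -0. -1.] q [-0.72  0.41  1.72 -0.    1.01 -0.93] F [ 0.5 -0.3  0.9] w 88.1 gf 0.0
tool shift cm [ 7.23  5.97 -0.32] turn cw 0.4
```

View pics/d3.png

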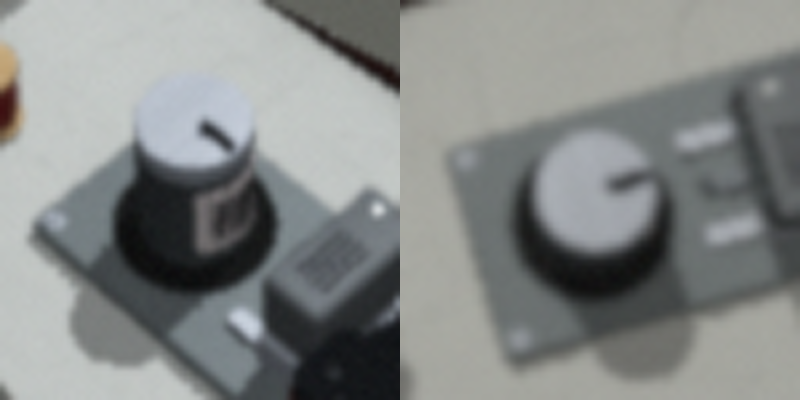

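The tin stands upright. The label shows at left crop (225,215), and the ridge now points towards the reader at left crop (217,136) and right crop (632,182). I measure the angle and the centring numerically.

```bash
cat > meas.py <<'E'
from h import *
import sys
def meas(k):
    B=np.load('B.npy');out={}
    for n in('scene','top'):
        im=cv2.imread(f'pics/{n}{k}.png').astype(float)
        # model patch of the lid plane in base axes, 4 px/mm, around (0,105) z=96; and ridge z=99
        def patch(z,h,s=4):
            g=np.arange(-h,h+1e-6,1/s);X,Y=np.meshgrid(g,g)
            q=w2px(n,b2w(B,np.c_[X.ravel(),105+Y.ravel(),0*X.ravel()+z])).astype(np.float32).reshape(*X.shape,2)
            return X,Y,cv2.remap(im.astype(np.float32),q[...,0],q[...,1],cv2.INTER_LINEAR)
        X,Y,p=patch(96,45)
        g=p.mean(2);sat=p[...,0]-p[...,2]
        # lid circle: maximise mean gradient inside-outside over available arc (chromatic+bright)
        f=cv2.GaussianBlur(sat*3+g,(0,0),3).astype(np.float32);a=np.radians(np.arange(0,360,4));best=None
        for cx in np.arange(-9,9.1,.5):
            for cy in np.arange(-9,9.1,.5):
                def smp(r):
                    x=((cx+r*np.cos(a)+45)*4).astype(np.float32);y=((cy+r*np.sin(a)+45)*4).astype(np.float32)
                    return cv2.remap(f,x[None],y[None],cv2.INTER_LINEAR)[0]
                s=np.clip(smp(26)-smp(30),-20,60).mean()
                if best is None or s>best[0]:best=(s,cx,cy)
        _,cx,cy=best
        X,Y,p=patch(99,45);g=p.mean(2);m=(X-cx)**2+(Y-cy)**2<24**2
        med=np.median(g[m]);w=np.clip(med-25-g,0,None)*m
        mx,my=(w*X).sum()/w.sum(),(w*Y).sum()/w.sum()
        C=np.cov(np.c_[X[m],Y[m]].T,aweights=w[m]);e=np.linalg.eigh(C)[1][:,1]
        out[n]=(round(cx,1),round(cy,1));pc=np.degrees(np.arctan2(e[1],e[0]))
        print(n,'lid offset from model rest (base mm)',cx,cy,'score %.1f'%best[0],'ridge c (%.1f,%.1f)'%(mx-cx,my-cy),'dir %.1f'%np.degrees(np.arctan2(my-cy,mx-cx)),'pca %.1f'%pc,'wsum %.0f'%w.sum())
meas(sys.argv[1])
E
python3 meas.py 0; python3 meas.py 3
```

```text
scene lid offset from model rest (base mm) 3.0 1.5 score 37.0 ridge c (10.6,8.9) dir 40.0 pca -143.2 wsum 171952
top lid offset from model rest (base mm) -1.0 5.0 score 48.9 ridge c (12.8,8.6) dir 34.1 pca -141.2 wsum 66336
scene lid offset from model rest (base mm) 4.0 -0.5 score 40.1 ridge c (-0.3,-14.3) dir -91.3 pca 90.4 wsum 167006
top lid offset from model rest (base mm) 0.5 2.5 score 47.3 ridge c (0.3,-15.7) dir -89.0 pca 91.6 wsum 92226
```

```bash
cat > rest.py <<'E'
from h import *
import sys
B=np.load('B.npy')
def fit(n,k,z,r0,kind):
    im=cv2.imread(f'pics/{n}{k}.png').astype(np.float32)
    h=60;s=4;g=np.arange(-h,h+1e-6,1/s);X,Y=np.meshgrid(g,g)
    q=w2px(n,b2w(B,np.c_[X.ravel(),105+Y.ravel(),0*X.ravel()+z])).astype(np.float32).reshape(*X.shape,2)
    p=cv2.remap(im,q[...,0],q[...,1],cv2.INTER_LINEAR);gr=p.mean(2)
    cv2.imwrite(f'pics/rect_{n}{k}_{z}.png',p)
    if kind=='lid':gr=gr+3*(p[...,0]-p[...,2])
    f=cv2.GaussianBlur(gr,(0,0),2)
    a=np.radians(np.arange(0,360,3))
    def smp(c,r):
        x=((c[0]+r*np.cos(a)+h)*s).astype(np.float32);y=((c[1]+r*np.sin(a)+h)*s).astype(np.float32);return cv2.remap(f,x[None],y[None],cv2.INTER_LINEAR)[0]
    best=[]
    for cx in np.arange(-8,8.1,.5):
        for cy in np.arange(-8,8.1,.5):
            d=(smp((cx,cy),r0+2)-smp((cx,cy),r0-2))*(1 if kind=='rest' else -1)
            ok=smp((cx,cy),r0-2)<50 if kind=='rest' else np.ones_like(d,bool)
            best.append((np.clip(d,-10,25)[ok].sum(),cx,cy,ok.sum()))
    best.sort(reverse=True);w=np.array(best[:12]);print(n,k,kind,w[:,1:3].mean(0).round(1),w[:,1:3].std(0).round(1),best[0])
for k in sys.argv[1:]:
    for n in('scene','top'):
        fit(n,k,16,40,'rest');fit(n,k,96,28,'lid')
E
python3 rest.py 0 3
python3 -c "
import cv2,numpy as np
L=[cv2.imread(f'pics/rect_{n}3_16.png') for n in('scene','top')]
for i in L:
  for r in(40,):cv2.circle(i,(240,240),160,(0,0,255),1)
cv2.imwrite('pics/e.png',cv2.resize(np.hstack(L),(800,400)))"
```

```text
scene 0 rest [ 2.1 -0.3] [0.5 0.7] (np.float32(2007.0829), np.float64(1.5), np.float64(-1.0), np.int64(84))
scene 0 lid [3.4 1.5] [0.6 0.6] (np.float32(2723.9302), np.float64(3.5), np.float64(1.5), np.int64(120))
top 0 rest [ 2.  -0.9] [0.7 0.4] (np.float32(1157.2302), np.float64(2.5), np.float64(-0.5), np.int64(48))
top 0 lid [0.8 3.8] [0.5 0.5] (np.float32(2903.2998), np.float64(1.0), np.float64(3.5), np.int64(120))
scene 3 rest [ 1.8 -0.4] [0.5 0.7] (np.float32(1842.5002), np.float64(2.0), np.float64(-1.0), np.int64(75))
scene 3 lid [ 4.6 -0.8] [0.6 0.6] (np.float32(2992.169), np.float64(4.5), np.float64(-1.0), np.int64(120))
top 3 rest [ 1.4 -1.3] [0.8 0.5] (np.float32(1298.6996), np.float64(0.5), np.float64(-1.0), np.int64(55))
top 3 lid [2.1 2.6] [0.6 0.4] (np.float32(2892.4521), np.float64(2.5), np.float64(2.5), np.int64(120))[ WARN:0@0.389] global loadsave.cpp:1063 imwrite_ Unsupported depth image for selected encoder is fallbacked to CV_8U.
```

View pics/e.png

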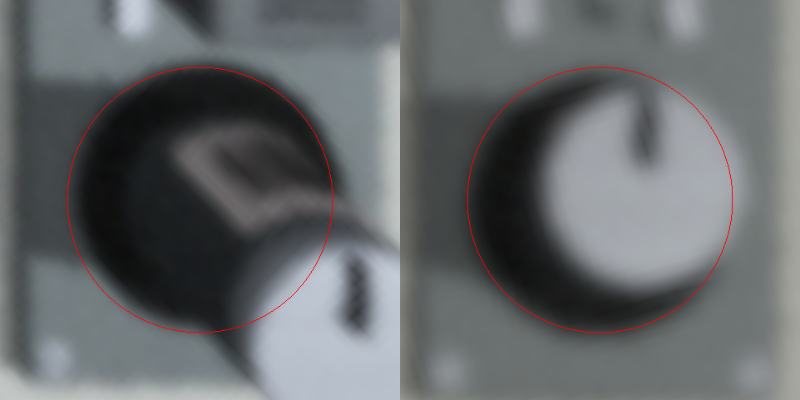

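The rest circles agree in both cameras to within about 2 mm. The ridge points along −90±1.5°, so the tin is square and centred to about 2 mm. Next I look at the knob and pointer, rectified in base axes.

```bash
cat >> h.py <<'E'
def rect(n,k,x,y,z,h,s,B=None):
    B=np.load('B.npy') if B is None else B
    im=cv2.imread(f'pics/{n}{k}.png').astype(np.float32);g=np.arange(-h,h,1/s);X,Y=np.meshgrid(g,g)
    q=w2px(n,b2w(B,np.c_[x+X.ravel(),y-Y.ravel(),0*X.ravel()+z])).astype(np.float32).reshape(*X.shape,2)
    return cv2.remap(im,q[...,0],q[...,1],cv2.INTER_CUBIC).clip(0,255).astype(np.uint8)
def grid(p,h,s,x,y,st=10):
    for v in np.arange(-h,h+1,st):
        i=int((v+h)*s);c=(0,0,255) if v==0 else (0,200,255)
        cv2.line(p,(i,0),(i,6),c,1);cv2.line(p,(0,i),(6,i),c,1)
    cv2.putText(p,f'{x},{y}',(10,20),0,.45,(0,0,255),1);return p
E
python3 - <<'E'
from h import *
P=[grid(rect(n,0,x,y,z,h,300/2/h),h,150/h,x,y) for n in('scene','top') for x,y,z,h in((0,-77,84,30),(-45,-20,14,35))]
cv2.imwrite('pics/g.png',np.vstack([np.hstack(P[:2]),np.hstack(P[2:])]))
E
```

```text
(no output)
```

View pics/g.png

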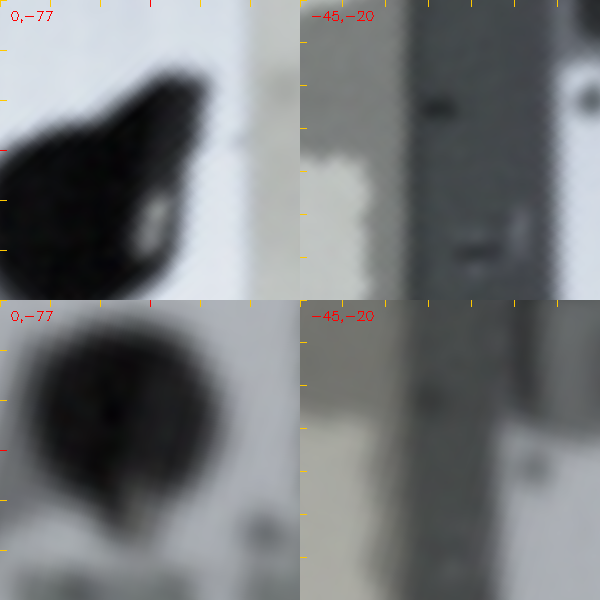

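Readings from the rectified view:
- **Bar:** its centre is at base (1.5,−77) and it runs at about 80° in base axes (scene panel, (185,75) to (155,240)).
- **Index mark:** y≈−9, scene panel (438,107).
- **Pointer:** y≈−44, scene panel (478,250).

About 35 mm of travel is needed, which is roughly 2.5 rad.

Run:
```python
from h import *
B=np.load('B.npy');k=b2w(B,[[1.2,-77,57]])[0];print(k)
plan(k,1.6)
```

```text
[ 518.4516829  -303.58693093   57.        ]
t 9.53 p [ 456.7 -383.2  196.6] yawY 11.7 tilt [ 0. -0. -1.] q [-0.72  0.41  1.72 -0.    1.01 -0.92] F [ 1.  -0.3 -1.1] w 87.6 gf 0.0
tool shift cm [ 6.55  7.66 13.96] turn cw 10.1
```

{"method": "move_arm", "body": {"rows": [[3.3,3.8,0,0,60],[3.25,3.86,0,0,60],[0,0,0,10,60],[0,0,4,0,60],[0,0,4,0,60],[0,0,2,0,60],[0,0,0,0,60]]}}

```text
t: 10.4
ee_pos: [517.9, -303.3, 94.9]
orientation: [-2.19, -2.25, 0.001]
ft_force: [0.1, -0.3, 0.0]
width: 52.7
grasp_force: 0.0
```

Run:
```python
from h import *
plan([518.4,-303.6,57],1.6)
a=optics.get_image('scene');cv2.imwrite('pics/scene4.png',a)
```

```text
t 10.40 p [ 517.9 -303.3   94.9] yawY 1.5 tilt [-0.002  0.001 -1.   ] q [-0.55  0.56  1.76  0.    0.83 -0.58] F [ 0.1 -0.3  0. ] w 52.7 gf 0.0
tool shift cm [-0.04  0.06  3.79] turn cw -0.1
```

{"method": "move_arm", "body": {"rows": [[0,0,1.3,0,60],[0,0,1.3,0,60],[0,0,1.2,0,60],[0,0,0,0,60]]}}

```text
t: 10.95
ee_pos: [517.8, -303.2, 56.4]
orientation: [-2.188, -2.251, 0.001]
ft_force: [-0.1, 1.0, -0.7]
width: 52.8
grasp_force: 0.0
```

{"method": "move_arm", "body": {"rows": [[0,0,0,0,30],[0,0,0,0,20],[0,0,0,0,12],[0,0,0,0,5],[0,0,0,0,5],[0,0,0,0,5]]}}

```text
t: 11.7
ee_pos: [519.4, -304.3, 58.0]
orientation: [2.188, 2.251, 0.001]
ft_force: [3.8, -3.3, -2.6]
width: 11.7
grasp_force: 29.8
```

Run:
```python
from h import *
plan([518.4,-303.6,57],1.6);print(get_obs()['moment'])
```

```text
t 11.70 p [ 519.4 -304.3   58. ] yawY 1.6 tilt [ 0.002 -0.001 -1.   ] q [-0.55  0.61  1.77 -0.    0.76 -0.58] F [ 3.8 -3.3 -2.6] w 11.7 gf 29.8
tool shift cm [ 0.07 -0.1   0.1 ] turn cw 0.0
[-0.58834901 -0.49658253 -0.19782083]
```

{"method": "move_arm", "body": {"rows": [[0.17,-0.03,0,7,5],[0.16,-0.05,0,7,5],[0.16,-0.07,0,7,5],[0.15,-0.09,0,7,5],[0.13,-0.1,0,7,5],[0.12,-0.12,0,7,5],[0.1,-0.14,0,7,5],[0.09,-0.15,0,7,5],[0.07,-0.16,0,7,5],[0.05,-0.16,0,7,5]]}}

```text
t: 12.95
ee_pos: [518.4, -289.1, 58.1]
orientation: [3.081, 0.583, 0.009]
ft_force: [11.4, -9.6, -11.5]
width: 11.9
grasp_force: 29.9
```

Run:
```python
from h import *
B=np.load('B.npy');o=get_obs();print(w2b(B,o['ee_pos']),o['moment'])
plan([518.4,-303.6,57],1.6)
```

```text
[  4.0847203  -62.8521353   58.08637635] [-1.57243075 -1.70692258 -0.01473401]
t 12.95 p [ 518.4 -289.1   58.1] yawY -68.6 tilt [ 0.007 -0.005 -1.   ] q [-0.53  0.6   1.79 -0.    0.74  0.67] F [ 11.4  -9.6 -11.5] w 11.9 gf 29.9
tool shift cm [-0.53  1.34  0.12] turn cw -70.2
```

{"method": "move_arm", "body": {"rows": [[0.09,-0.06,0,7,5],[0.07,-0.06,0,7,5],[0.05,-0.06,0,7,5],[-0.03,-0.14,0,7,5],[-0.05,-0.13,0,7,5],[-0.07,-0.12,0,7,5],[-0.09,-0.11,0,7,5],[-0.11,-0.1,0,7,5],[0,0,0,0,5]]}}

```text
t: 14.08
ee_pos: [515.4, -278.4, 57.9]
orientation: [3.0, -0.93, 0.003]
ft_force: [4.0, -4.0, -3.0]
width: 11.6
grasp_force: 29.9
```

Run:
```python
from h import *
B=np.load('B.npy');o=get_obs();print(w2b(B,o['ee_pos']),o['moment'])
plan([518.4,-303.6,57],1.6)
for n in('scene','top'):cv2.imwrite(f'pics/{n}5.png',optics.get_image(n))
# darkness profile along y for mark & pointer, scene
for k in(3,5):
  p=cv2.cvtColor(rect('scene',k,-45,-20,14,35,4),cv2.COLOR_BGR2GRAY).astype(float)  # cols x=-80+.., rows y=15-..
  for nm,x0,x1 in(('mark',-51,-44),('ptr',-41,-34)):
    c=p[:,int((x0+80)*4):int((x1+80)*4)].mean(1);bg=cv2.GaussianBlur(c[:,None],(1,121),25)[:,0] if 0 else np.array([np.median(c[max(0,i-40):i+40]) for i in range(len(c))]);d=bg-c
    i=np.argsort(d[8:-8])[::-1][:3]+8;print(k,nm,[(round(15-j/4,1),round(d[j],1)) for j in i])
```

```text
[  3.32767893 -51.6746045   57.94037991] [-0.44574971 -0.56557537 -0.17425727]
t 14.07 p [ 515.4 -278.4   57.9] yawY -124.4 tilt [ 0.002 -0.001 -1.   ] q [-0.52  0.6   1.81 -0.    0.74  1.66] F [ 4. -4. -3.] w 11.6 gf 29.9
tool shift cm [1.67 1.91 0.1 ] turn cw -126.0
3 mark [(np.float64(-10.2), np.float64(22.3)), (np.float64(-10.5), np.float64(22.1)), (np.float64(-10.0), np.float64(22.1))]
3 ptr [(np.float64(-34.8), np.float64(2.8)), (np.float64(-34.5), np.float64(2.7)), (np.float64(-35.0), np.float64(2.7))]
5 mark [(np.float64(-10.2), np.float64(23.4)), (np.float64(-10.5), np.float64(23.3)), (np.float64(-10.0), np.float64(23.3))]
5 ptr [(np.float64(-13.8), np.float64(13.0)), (np.float64(-13.5), np.float64(12.9)), (np.float64(-14.0), np.float64(12.7))]
```

```bash
cat > ptr.py <<'E'
from h import *
import sys
def prof(n,k,x,z,w=3):
    p=cv2.cvtColor(rect(n,k,x,-20,z,35,4),cv2.COLOR_BGR2GRAY).astype(float)
    c=p[:,140-w*4:140+w*4].mean(1);bg=np.array([np.median(c[max(0,i-40):i+40]) for i in range(len(c))]);d=np.clip(bg-c,0,None)
    d[:8]=0;d[-8:]=0;j=int(d.argmax());s=slice(max(0,j-10),j+11);y=15-np.arange(len(c))/4
    return round((d[s]*y[s]).sum()/d[s].sum(),2),round(d[j],1)
for k in sys.argv[1:]:
    for n in('scene','top'):
        print(k,n,'mark',[(x,prof(n,k,x,12)) for x in(-52,-50,-48,-46)],'ptr',[(x,prof(n,k,x,16)) for x in(-44,-42,-40,-38,-36)])
E
python3 ptr.py 5
python3 - <<'E'
from h import *
P=[grid(rect(n,5,-45,-15,z,25,8),25,8,-45,-15,5) for n,z in(('scene',12),('scene',16))]
cv2.imwrite('pics/p.png',np.hstack(P))
E
```

```text
5 scene mark [(-52, (np.float64(-10.17), np.float64(4.0))), (-50, (np.float64(-9.75), np.float64(14.1))), (-48, (np.float64(-9.54), np.float64(23.0))), (-46, (np.float64(-9.52), np.float64(24.4)))] ptr [(-44, (np.float64(-13.34), np.float64(9.9))), (-42, (np.float64(-14.42), np.float64(12.3))), (-40, (np.float64(-14.52), np.float64(13.7))), (-38, (np.float64(-14.44), np.float64(12.9))), (-36, (np.float64(-14.27), np.float64(11.1)))]
5 top mark [(-52, (np.float64(6.26), np.float64(2.1))), (-50, (np.float64(9.21), np.float64(1.7))), (-48, (np.float64(11.01), np.float64(1.9))), (-46, (np.float64(11.75), np.float64(3.1)))] ptr [(-44, (np.float64(11.99), np.float64(2.4))), (-42, (np.float64(12.59), np.float64(1.0))), (-40, (np.float64(-13.12), np.float64(0.9))), (-38, (np.float64(-12.64), np.float64(1.0))), (-36, (np.float64(-50.51), np.float64(1.6)))]
```

View pics/p.png

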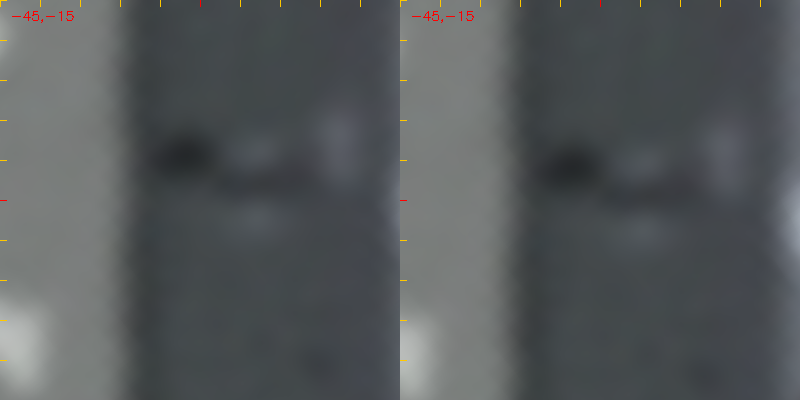

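The pointer's dark line is at right panel (645,190) and the mark at left panel (185,155). About 4.7 mm remain, which is roughly 19°. I turn 17° and measure again.

{"method": "move_arm", "body": {"rows": [[-0.12,-0.09,0,7,5],[-0.13,-0.07,0,7,5],[-0.06,-0.02,0,3,5],[0,0,0,0,5],[0,0,0,0,5]]}}

```text
t: 14.8
ee_pos: [514.1, -274.9, 58.0]
orientation: [2.832, -1.36, 0.003]
ft_force: [3.7, -3.8, -2.7]
width: 11.8
grasp_force: 29.9
```

```bash
python3 - <<'E'
from h import *
B=np.load('B.npy');o=get_obs();print(w2b(B,o['ee_pos']),o['moment'])
plan([518.4,-303.6,57],1.6)
for n in('scene','top'):cv2.imwrite(f'pics/{n}6.png',optics.get_image(n))
E
python3 ptr.py 6
```

```text
[  2.71929977 -48.04006607  57.97259441] [-0.45812242 -0.58202224 -0.11096476]
t 14.80 p [ 514.1 -274.9   58. ] yawY -141.3 tilt [ 0.002 -0.001 -1.   ] q [-0.51  0.59  1.81  0.    0.73  1.95] F [ 3.7 -3.8 -2.7] w 11.8 gf 29.9
tool shift cm [2.51 1.46 0.1 ] turn cw -142.9
6 scene mark [(-52, (np.float64(-9.84), np.float64(2.8))), (-50, (np.float64(-9.95), np.float64(12.9))), (-48, (np.float64(-9.75), np.float64(22.4))), (-46, (np.float64(-9.54), np.float64(27.1)))] ptr [(-44, (np.float64(-10.97), np.float64(23.0))), (-42, (np.float64(-10.74), np.float64(18.2))), (-40, (np.float64(-10.5), np.float64(15.2))), (-38, (np.float64(-10.29), np.float64(12.0))), (-36, (np.float64(-10.07), np.float64(7.8)))]
6 top mark [(-52, (np.float64(11.07), np.float64(2.6))), (-50, (np.float64(11.6), np.float64(3.5))), (-48, (np.float64(11.91), np.float64(3.7))), (-46, (np.float64(12.08), np.float64(2.8)))] ptr [(-44, (np.float64(-17.22), np.float64(1.1))), (-42, (np.float64(-44.99), np.float64(1.1))), (-40, (np.float64(8.91), np.float64(1.3))), (-38, (np.float64(8.38), np.float64(1.4))), (-36, (np.float64(-7.74), np.float64(1.2)))]
```

{"method": "move_arm", "body": {"rows": [[-0.06,-0.02,0,2.7,5],[0,0,0,0,5],[0,0,0,0,5]]}}

```text
t: 15.28
ee_pos: [513.9, -274.3, 58.0]
orientation: [2.799, -1.426, 0.003]
ft_force: [3.6, -3.5, -1.9]
width: 11.7
grasp_force: 29.9
```

{"method": "move_arm", "body": {"rows": [[0,0,0,0,25],[0,0,0,0,45],[0,0,0,0,60],[0,0,-2,0,60],[0,0,-4,0,60],[0,0,-5,0,60],[0,0,-3,0,60]]}}

```text
t: 16.15
ee_pos: [513.9, -274.2, 201.7]
orientation: [2.798, -1.427, 0.006]
ft_force: [0.5, 0.0, -0.7]
width: 52.9
grasp_force: 0.0
```

```bash
python3 - <<'E'
from h import *
plan([470,-420,190])
for n in('scene','top'):cv2.imwrite(f'pics/{n}7.png',optics.get_image(n))
E
python3 ptr.py 7; python3 meas.py 7
```

```text
t 16.15 p [ 513.9 -274.2  201.7] yawY -144.0 tilt [ 0.003 -0.002 -1.   ] q [-0.51  0.38  1.75  0.    1.01  2.  ] F [ 0.5  0.  -0.7] w 52.9 gf 0.0
tool shift cm [ 9.22 12.11  1.18] turn cw None
7 scene mark [(-52, (np.float64(-10.39), np.float64(4.4))), (-50, (np.float64(-10.05), np.float64(14.6))), (-48, (np.float64(-9.78), np.float64(23.9))), (-46, (np.float64(-9.53), np.float64(27.2)))] ptr [(-44, (np.float64(-10.59), np.float64(19.4))), (-42, (np.float64(-10.18), np.float64(13.8))), (-40, (np.float64(-9.84), np.float64(11.8))), (-38, (np.float64(-9.48), np.float64(9.6))), (-36, (np.float64(-9.11), np.float64(6.0)))]
7 top mark [(-52, (np.float64(-2.76), np.float64(1.0))), (-50, (np.float64(-22.66), np.float64(0.7))), (-48, (np.float64(-30.4), np.float64(0.8))), (-46, (np.float64(-29.08), np.float64(0.7)))] ptr [(-44, (np.float64(-50.95), np.float64(1.0))), (-42, (np.float64(-51.32), np.float64(1.0))), (-40, (np.float64(-51.66), np.float64(0.8))), (-38, (np.float64(-0.25), np.float64(0.9))), (-36, (np.float64(-33.73), np.float64(0.9)))]
scene lid offset from model rest (base mm) 4.0 -0.5 score 40.3 ridge c (-0.3,-14.3) dir -91.2 pca 90.2 wsum 173132
top lid offset from model rest (base mm) 0.5 2.5 score 46.9 ridge c (0.3,-15.7) dir -89.0 pca 91.9 wsum 89013
```

```bash
python3 -c "
from workcell import close_job
print(close_job())"
```

```text
the job is handed in; nothing more can be done
None
```

I turned the tin so its label faces the reader's window to within about 2° and left it standing within about 2 mm of the rest's centre, then wound the carriage forward until the pointer was level with the index mark to about 0.3 mm by the scene camera alone (the top camera gave no usable reading), and handed the job in at about 16 s with the arm clear.

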